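# Set the mixer dial to the long line and start it

### The arm

A 6-joint arm with a two-finger parallel gripper is mounted at the origin on the work surface. World frame = base frame: x ahead of the robot, y to its left, z up, the work surface at z = 0. Lengths are in m, angles in rad, forces in N, time in s.
With the tool pointing down it reaches from about 0.35 to 0.85 m from the base axis. Payload 8.1 kg.
Tool frame: the origin (TCP) lies at the very end of the fingers, on their centre line; the grasp point (between the pads) lies 19 mm behind it (robot.pinch_z is the distance from the TCP to the grasp point, in m); y points along the fingers, x is the direction in which the jaws open and shut, and the axes are right-handed (so a half turn about y gives the same grasp; the last joint's range is limited). The gripper opens to 93 mm and grips with 3 to 60 N. Pads are 15 mm wide; open, the fingers measure 128 mm over their backs; the gripper's body (75 mm by 188 mm) begins 65 mm behind the grasp point.
Start: joints at [-1.424, 0.13, 1.488, -0, 1.523, -0.085], TCP at [0.138, -0.584, 0.219] pointing down, gripper open.
Joint ranges: [-2.96, 2.96], [-0.89, 2.26], [0.02, 2.5], [-1.34, 4.48], [0, 2.73], [-2.66, 2.66]. Speed limits (rad/s): [2.39, 2.39, 2.79, 3.14, 3.14, 3.14].

### API

Orientations are given as a rotation vector (axis times angle).
In Python, from plant import robot gives the robot as it stands.
- The arm moves only by the shell command python3 -m inch 'ROWS' [FORCE]. ROWS is JSON, a list of rows, each a list of 5 numbers: the closure, from -1 (fully open) to 1 (shut), then the shift along the world's x, y, z in m, then the turn about the world's z in rad. A call has 1 to 8 rows; each row is the pose to reach, as a shift and turn from the pose measured when the call began; what a row does not reach only later rows make up. A row lasts 1/8 s, in which the tool goes at most 62.5 mm and 10.7 degrees, less where a joint would pass 70% of its speed; a pose out of reach is approached as far as the arm can. A call with a gripper value outside its range is refused whole. The fingers move at their own pace and stop on an object; FORCE is the grip in N (left out, the last holds). Time passes only in rows, so rows that repeat a pose let the fingers close. It gives the time, the measured TCP pose, the force and the opening at its end, in the units of the state.
- robot.read_state(): the state, without advancing time (a new reading comes with each control period).
- robot.read_camera(name): name is "scene" or "side" or "wrist"; returns a dict with "color" (420x560x3 uint8, red, green, blue), "mtx" (3x3 intrinsics, pixels), "R" (3x3) and "t" (3): a world point X has camera coordinates R X + t; the wrist camera has in their place "hand_eye" (4x4, takes a point from camera to tool coordinates, whose origin is the TCP and whose axes are the tool frame's). Camera axes: x right, y down, z forward; pixel columns grow to the right and rows downward; lengths in m; the calibration is good to about 2 mm. A picture is of the moment at which its call begins: read the wrist's pose just before it. There is no depth.
- robot.close_job(): hands the job in, once; it reports no verdict.
The state is a dict: "t": time; "q": joint angles; "dq": joint speeds; "joint_torque": joint torques, N m; "tool_pos": TCP position; "orientation": TCP orientation; "force": force on the tool from outside, world axes, zero at the start; "wrist_torque": the same for the moment, N m; "opening": finger opening in m.
Only numpy, scipy, OpenCV 4.12 (cv2) and the standard library are available. Lean on these libraries where they do the work, as an engineer would, in place of code of your own. Each camera call takes 0.05 s, during which the arm holds its last target. There are 200 camera calls.

### The job

With a fingertip, push the small upright stud on the mixer console's dial round, gently, until the white index mark on the dial lines up with the one long line of the scale around it; either way round will do. Then press the larger of the two round push buttons all the way down to start the mixer, and let go, leaving the dial at that setting. Only touch and push: never pinch the stud or pull the dial up, do not press the start button before the dial is set, do not press the small stop button, and leave the vials and everything else on the bench where they are.

Things in the scene. Friction and masses are not known exactly. Their poses are not given: they have to be found in the camera images.
- console: Cream mixer console, 250 x 330 mm, fixed to the bench, its flat top 55 mm above the bench, turned up to 0.4 rad. Origin: centre of its underside; x to its far side, y to its left. The dial is on its left part, the two buttons on its right.
- dial_centre (a point): Point on the upright turning axis of the dial, level with the dial's face (70 mm above the bench). The dial is a flat black disc, 124 mm across, 9 mm thick, lying level on the console, with a white scale ring, 188 mm across, around it.
- stud_top (a point): Centre of the top end of the upright aluminium finger stud on the dial: 14 mm in diameter, 25 mm tall above the dial's face, its axis 46 mm from the dial's axis, exactly opposite the index mark. It moves with the dial and is firmly fixed to it. Nothing else stands above the scale ring.
- index_mark (a point): Outer end of the white index line (32 mm long, 4 mm wide, radial) on the dial's face, at the rim 62 mm from the dial's axis. It turns with the dial.
- target_line (a point): Inner end of the target line on the white scale ring, 62 mm from the dial's axis, about 8 mm below the dial's face. The target is the one long radial black line (27 mm by 4 mm); the 11 others are 9 mm long, 30 degrees apart. The scale does not turn. Index and line are lined up when both are at the same angle about the axis.
- dial (a joint): Angle of the dial, rad, counter-clockwise positive seen from above, zero when the index points to the console's far side (its +x). It turns endlessly both ways with a drag of about 0.08 N m (about 2 N at the stud), does not spring back and stays where it is left.
- dial_sleeve (a joint): How far the dial is pulled up, m: 0 is seated (normal), up to 0.012. A spring and its weight, about 5 N, hold it down.
- start_top (a point): Centre of the top of the larger push button, the start button, 30 mm in diameter, grey in a black housing, on the right part of the console top. Pressed straight down.
- start (a joint): Travel of the start button, m: 0 released, 0.006 fully down (about 5 N); it springs back.
- stop_top (a point): Centre of the top of the small push button, the stop button, 16 mm in diameter, nearer the robot's side of the console than the start button (77 mm between the centres). Not to be pressed.
- stop (a joint): Travel of the stop button, m: 0 released, 0.006 fully down.
- vial_a: Small amber vial with a blue cap, 22 mm across, 42 mm tall, standing loose on the far left corner of the console. Origin: centre of its underside. Leave alone.
- vial_b: Small amber vial with a blue cap, 22 mm across, 42 mm tall, standing loose on the console's near edge, between dial and buttons. Origin: centre of its underside. Leave alone.
- rack: Blue rack, 100 x 160 mm, with 15 capped tubes, 90 mm tall in all, left of the console. Origin: centre of its underside. Leave alone.
- reagent: Glass bottle, 64 mm across, 130 mm tall, right of the console. Origin: centre of its underside. Leave alone.
- jar: White jar, 60 mm across, 85 mm tall, right of the console. Origin: centre of its underside. Leave alone.
- beaker: Open glass beaker, 70 mm across, 85 mm tall, far left. Origin: centre of its underside. Leave alone.

How it is judged:
On the way, in this order (a step that is already met when the one before it is completed fails the run):
1. the dial's index mark is lined up with the long line and the dial stands still (horizontal distance between index_mark and target_line below 0.004 m and velocity of joint dial between -0.1 and 0.1 rad/s), for 0.3 s.
2. the start button is pressed down with the dial at its setting (horizontal distance between index_mark and target_line below 0.004 m and value of joint start above 0.0045 m), for 0.02 s.
At the end, for the whole second after the job is handed in: The index mark is within 4 mm (one line width) of the long line at the dial's rim, the dial is still and seated, and both buttons are up again (horizontal distance between index_mark and target_line below 0.004 m and velocity of joint dial between -0.05 and 0.05 rad/s and value of joint each of start, stop below 0.0015 m and value of joint dial_sleeve below 0.002 m); the robot touches nothing.
It fails at once if the start button is pressed while the dial is not at the long line (horizontal distance between index_mark and target_line above 0.004 m and value of joint start above 0.003 m).
It fails at once if the stop button is pressed (value of joint stop above 0.003 m).
It fails at once if the dial is pulled up by more than 4 mm (value of joint dial_sleeve above 0.004 m).
It fails at once if the dial or its stud is pinched or shoved with more than 30 N (contact force between the fingers and dial above 30 N).
It fails at once if a vial on the console is moved by more than 12 mm, or other ware on the bench by more than 20 mm (distance of any of vial_a, vial_b from where it was at the start of the episode above 0.012 m or distance of any of rack, reagent, jar, beaker from where it was at the start of the episode above 0.02 m).
It also fails if it takes over 54 s, if anything falls off the work surface, if the arm or the gripper's body presses on something with over 40 N, if the wrist force passes 120 N, or if a joint passes its speed limit or range.

## Working session

There is one attempt and no reset: what is moved stays moved. The work goes in short steps, Python scripts to look and compute and a shell command to move; the robot and the scene stay as the last step left them, time stands still between calls to the robot, and variables do not carry over. Pictures are saved under pics/ and viewed, about 8 in all and at most 12, crops included, and the job is handed in when it is done.

```bash
mkdir -p pics; ls; python3 - <<'E'
from plant import robot
import cv2,numpy as np
s=robot.read_state(); print({k:np.round(v,3).tolist() for k,v in s.items()})
for n in ("scene","side"):
    c=robot.read_camera(n); cv2.imwrite(f"pics/{n}0.png",c["color"][:,:,::-1])
    np.savez(f"{n}0.npz",**c)
    print(n,c["mtx"].tolist(),(-c["R"].T@c["t"]).round(3),c["R"].round(3).tolist())
c=robot.read_camera("wrist");print(c["hand_eye"])
E
```

```text
pics
{'t': 0.0, 'q': [-1.424, 0.131, 1.489, 0.0, 1.523, -0.085], 'dq': [0.0, -0.001, 0.0, 0.001, 0.002, -0.0], 'joint_torque': [-0.001, -55.983, -49.177, 0.077, 0.035, -0.0], 'tool_pos': [0.138, -0.583, 0.218], 'orientation': [-1.309, 1.038, -1.036], 'force': [0.251, 0.377, -0.063], 'wrist_torque': [-0.003, 0.006, 0.021], 'opening': 0.093}
scene [[385.5463327436457, 0.0, 281.944812695559], [0.0, 385.5463327436457, 210.06727555970159], [0.0, 0.0, 1.0]] [ 1.015 -0.526  1.018] [[0.763, 0.646, 0.016], [0.531, -0.613, -0.585], [-0.368, 0.455, -0.811]]
side [[415.3728323828907, 0.0, 282.3025253114009], [0.0, 415.3728323828907, 208.0288605975626], [0.0, 0.0, 1.0]] [ 0.262 -0.575  0.83 ] [[0.885, -0.465, 0.013], [-0.342, -0.67, -0.659], [0.315, 0.578, -0.752]]
[[ 9.99999741e-01 -4.01654043e-04 -5.97783388e-04 -9.94184428e-04]
 [ 4.80419095e-04 -2.46338704e-01  9.69183683e-01 -1.65947992e-01]
 [-5.36533730e-04 -9.69183719e-01 -2.46338447e-01  6.68986157e-02]
 [ 0.00000000e+00  0.00000000e+00  0.00000000e+00  1.00000000e+00]]
```

View pics/scene0.png

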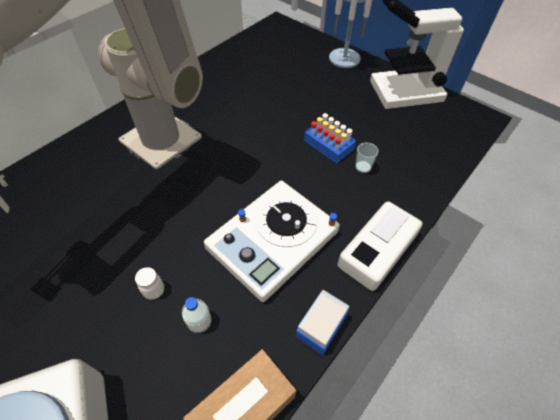

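View pics/side0.png

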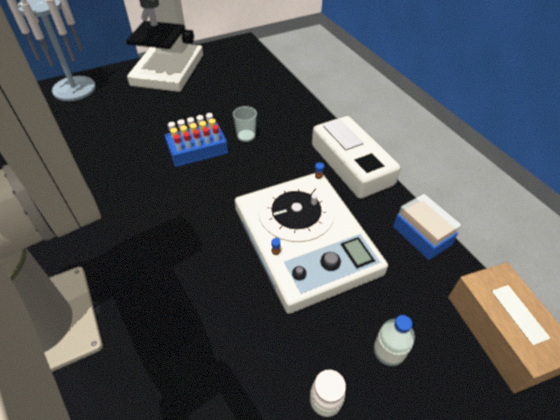

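Scene: console around (272,240), dial at (287,218), start button near (247,255), stop near (229,238). Side: dial at (296,208), start (331,260), stop (299,272), vials at (319,170) and (276,246). Next I enlarge both and view them together.

```bash
python3 - <<'E'
import cv2,numpy as np
a=cv2.imread("pics/scene0.png")[195:275,215:345]; b=cv2.imread("pics/side0.png")[175:290,255:385]
a=cv2.resize(a,None,fx=6,fy=6,interpolation=cv2.INTER_CUBIC)[:,:]
b=cv2.resize(b,None,fx=5,fy=5,interpolation=cv2.INTER_CUBIC)
cv2.imwrite("pics/ca.png",a);cv2.imwrite("pics/cb.png",b);print(a.shape,b.shape)
E
```

```text
(480, 780, 3) (575, 650, 3)
```

View pics/ca.png

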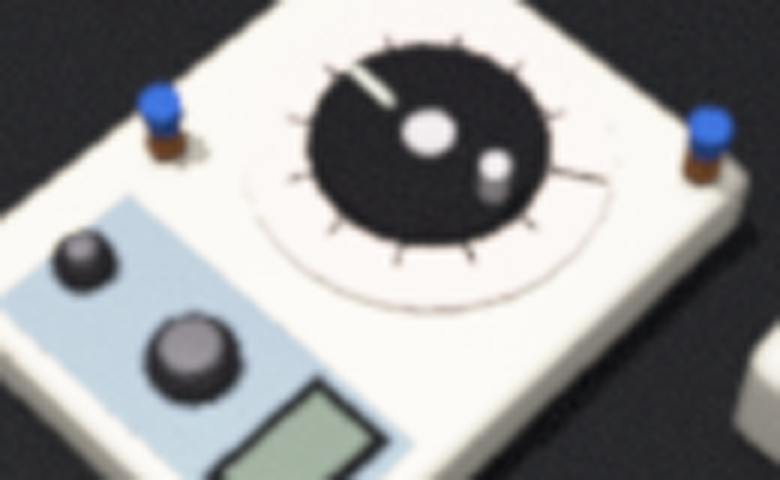

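View pics/cb.png

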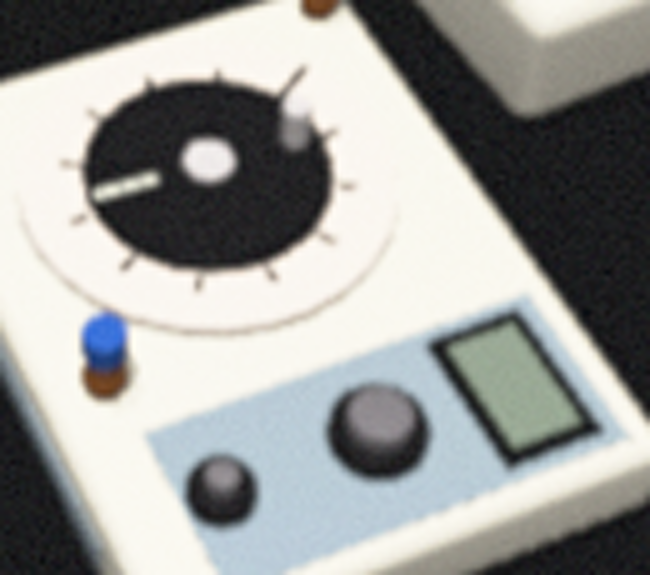

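The views show the index to the lower left in the side view, the long line at upper right near the stud, and vial_b on the near edge. I triangulate from these crop pixels.

```bash
cat > h.py <<'E'
import numpy as np,cv2
def ray(c,p):
    d=c["R"].T@np.linalg.inv(c["mtx"])@np.array([p[0],p[1],1.]); return -c["R"].T@c["t"],d/np.linalg.norm(d)
def plane(c,p,z):
    o,d=ray(c,p); return o+d*(z-o[2])/d[2]
def tri(rs):
    A=sum(np.eye(3)-np.outer(d,d) for o,d in rs); b=sum((np.eye(3)-np.outer(d,d))@o for o,d in rs); return np.linalg.solve(A,b)
E
python3 - <<'E'
from h import *
S=dict(np.load("scene0.npz"));D=dict(np.load("side0.npz"))
P={"hub":((429,132),(209,160),.071),"stud":((495,163),(297,103),.095),"tin":((552,173),(283,95),.062),"tout":((605,183),(304,68),.062),
"index":((352,66),(96,195),.07),"start":((190,342),(379,413),.07),"stop":((82,250),(222,472),.07),"vbcap":((159,103),(104,332),.097)}
for k,(a,b,z) in P.items():
    pa=(215+a[0]/6-.42,195+a[1]/6-.42);pb=(255+b[0]/5-.4,175+b[1]/5-.4)
    print(k,tri([ray(S,pa),ray(D,pb)]).round(4),plane(S,pa,z).round(4),plane(D,pb,z).round(4))
from plant import robot
s=robot.read_state()
R=cv2.Rodrigues(np.array(s["orientation"]))[0];print(R.round(3))
E
```

```text
hub [ 0.6109 -0.0058  0.0735] [ 0.6101 -0.0053  0.071 ] [ 0.6121 -0.003   0.071 ]
stud [ 0.6561 -0.0108  0.0962] [ 0.6561 -0.0116  0.095 ] [ 0.6568 -0.0083  0.095 ]
tin [0.6691 0.0205 0.0654] [0.6685 0.0206 0.062 ] [0.6711 0.0252 0.062 ]
tout [0.691  0.0359 0.0604] [0.6921 0.0332 0.062 ] [0.6903 0.0367 0.062 ]
index [0.5534 0.002  0.0698] [0.5538 0.001  0.07  ] [0.5533 0.0029 0.07  ]
start [ 0.6043 -0.1712  0.0764] [ 0.6018 -0.1698  0.07  ] [ 0.6072 -0.1667  0.07  ]
stop [ 0.5292 -0.1662  0.074 ] [ 0.5279 -0.1668  0.07  ] [ 0.5306 -0.1618  0.07  ]
vbcap [ 0.5102 -0.0914  0.0975] [ 0.5105 -0.0926  0.097 ] [ 0.5103 -0.0896  0.097 ]
[[ 0.23  -0.     0.973]
 [-0.973  0.001  0.23 ]
 [-0.001 -1.     0.   ]]
```

```bash
python3 -m inch '[[1,0.05,0.055,0.02,0.18],[1,0.09,0.1,0.03,0.36],[1,0.13,0.15,0.03,0.54],[1,0.17,0.19,0.03,0.72],[1,0.21,0.23,0.03,0.9],[1,0.25,0.27,0.03,1.08],[1,0.29,0.315,0.03,1.26],[1,0.33,0.36,0.03,1.42]]' 10
```

```text
t: 1.15
tool_pos: [0.4688, -0.2218, 0.2477]
orientation: [-1.57, -0.067, 0.069]
force: [-0.1, -0.6, 0.8]
opening: 0.0178
```

```bash
python3 -m inch '[[1,0.04,0.043,0,0.05],[1,0.08,0.085,0,0.05],[1,0.12,0.125,0,0.05],[1,0.141,0.15,0,0.05],[1,0.141,0.15,0,0.05]]'
cat >> h.py <<'E'
def wrist(robot,name):
    s=robot.read_state(); c=robot.read_camera("wrist")
    T=np.eye(4); T[:3,:3]=cv2.Rodrigues(np.array(s["orientation"],float))[0]; T[:3,3]=s["tool_pos"]
    W=T@c["hand_eye"]; c["R"]=W[:3,:3].T; c["t"]=-c["R"]@W[:3,3]
    cv2.imwrite(f"pics/{name}.png",c["color"][:,:,::-1]); np.savez(f"{name}.npz",color=c["color"],mtx=c["mtx"],R=c["R"],t=c["t"]); return c,s
def proj(c,X):
    q=c["mtx"]@(c["R"]@np.array(X)+c["t"]); return q[:2]/q[2]
E
python3 - <<'E'
from h import *; from plant import robot
c,s=wrist(robot,"w1"); print(c["mtx"][0,0],s["tool_pos"],s["t"],s["opening"],s["q"][5]); print(proj(c,[.6109,-.0045,.07]))
E
```

```text
t: 1.78
tool_pos: [0.6104, -0.0697, 0.2467]
orientation: [-1.567, -0.108, 0.112]
force: [-0.6, -0.6, -0.2]
opening: 0.0004
296.7385473113033 [ 0.61040097 -0.0696724   0.24672708] 1.775 0.000434138164700816 -0.3367592091436145
[292.19805709 137.29488372]
```

View pics/w1.png

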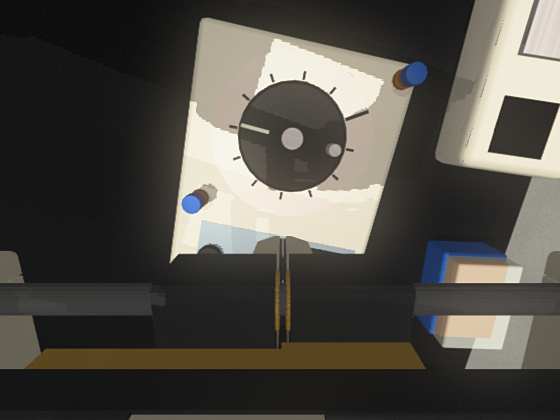

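The wrist view shows dial centre at (292,137), stud top (335,150), index outer end (240,126), long line (346,119) to (368,111), vial_b cap (191,204). The fingertips are at (285,245). Next I get precise angles by sampling circles about the dial axis.

```bash
cat >> h.py <<'E'
def dial(c,guess=(.611,-.0045)):
    g=cv2.cvtColor(c["color"],cv2.COLOR_RGB2GRAY); ctr=np.array(guess); hsv=cv2.cvtColor(c["color"],cv2.COLOR_RGB2HSV)
    p=proj(c,[*ctr,.07])
    m=np.zeros_like(g); cv2.circle(m,tuple(int(v) for v in p),int(.075*c["mtx"][0,0]/(c["R"]@np.array([*ctr,.07])+c["t"])[2]),255,-1)
    k=((g<90)&(m>0)).astype(np.uint8); k=cv2.morphologyEx(k,cv2.MORPH_OPEN,np.ones((5,5)))
    cs,_=cv2.findContours(k,cv2.RETR_EXTERNAL,cv2.CHAIN_APPROX_NONE); cn=max(cs,key=cv2.contourArea)
    pts=np.array([plane(c,q[0].astype(float),.07)[:2] for q in cv2.convexHull(cn)],np.float32)
    (x,y),(a,b),_=cv2.fitEllipse(pts)
    def prof(z,r0,r1):
        th=np.radians(np.arange(0,360,.5)); rr=np.linspace(r0,r1,12)
        U=np.array([[proj(c,[x+r*np.cos(t),y+r*np.sin(t),z]) for r in rr] for t in th],np.float32)
        return cv2.remap(g,U[...,0],U[...,1],cv2.INTER_LINEAR).mean(1)
    def peak(v,bl=41):
        n=len(v); base=np.array([np.median(np.roll(v,bl-i)[:2*bl]) for i in range(n)]); d=v-base
        i=int(d.argmax()); j=np.arange(i-12,i+13); w=np.clip(d[j%n]-.3*d[i],0,None); return ((w*j).sum()/w.sum()*.5)%360,d[i]
    ix=peak(prof(.07,.034,.058)); ta=peak(-prof(.062,.075,.087))
    return (x,y),(a,b),ix,ta
E
python3 - <<'E'
from h import *
c=dict(np.load("w1.npz")); D=dict(np.load("side0.npz")); S=dict(np.load("scene0.npz"))
print(dial(c)); print("yaw",np.degrees(np.arctan2(c["R"][0][1],c["R"][0][0])))
print("stud plane",plane(c,(335,150),.095))
for k,a,b in (("stud",(335,150),(495,163)),("tin",(346,119),(552,173))):
    pa=(215+b[0]/6-.42,195+b[1]/6-.42); print(k,tri([ray(c,a),ray(S,pa)]).round(4))
print("vialb cap",plane(c,(191,204),.097),"fingertip px",proj(c,[.6104,-.0697,.2467]))
E
```

```text
((0.6106592416763306, -0.005404463969171047), (0.12004399299621582, 0.12085282057523727), (np.float64(173.4773467608736), np.float64(123.25000000000001)), (np.float64(26.991127299897265), np.float64(113.5)))
yaw 7.975856976225301
stud plane [ 0.65658378 -0.01089364  0.095     ]
stud [ 0.6563 -0.0112  0.0948]
tin [0.6682 0.0231 0.0593]
vialb cap [ 0.51081159 -0.08984464  0.097     ] fingertip px [284.38340956 251.85311777]
```

```bash
python3 -m inch '[[1,0.025,0.045,0,0],[1,0.05,0.089,-0.02,0],[1,0.05,0.089,-0.06,0],[1,0.05,0.089,-0.1,0],[1,0.05,0.089,-0.135,0],[1,0.05,0.089,-0.158,0],[1,0.05,0.089,-0.167,0],[1,0.05,0.089,-0.167,0]]'
cat >> h.py <<'E'
C=np.array([.6107,-.0054])
def rows(robot,ths,lags,z=.079,d=.0145):
    s=robot.read_state(); R=cv2.Rodrigues(np.array(s["orientation"],float))[0]; y0=np.arctan2(R[1,0],R[0,0])
    print("pos",s["tool_pos"].round(4),"yaw",np.degrees(y0).round(1),"F",np.round(s["force"],1),"q6",round(s["q"][5],2),"t",s["t"])
    for th,l in zip(ths,lags):
        t=np.radians(th); y=np.radians(th+l); n=np.array([np.sin(y),-np.cos(y)])
        B=C+.046*np.array([np.cos(t),np.sin(t)])-d*n; e=B-s["tool_pos"][:2]; w=(y-y0+np.pi)%(2*np.pi)-np.pi
        print(f"[1,{e[0]:.4f},{e[1]:.4f},{z-s['tool_pos'][2]:.4f},{w:.3f}],  # {th}")
E
python3 - <<'E'
from h import *; from plant import robot
rows(robot,[4,-1,-6,-11,-16,-22,-28,-34],[8,10,12,14,14,14,14,14])
E
```

```text
t: 2.82
tool_pos: [0.6593, 0.0171, 0.0799]
orientation: [-1.568, -0.105, 0.111]
force: [-0.7, 0.6, 0.5]
opening: 0.0006
pos [0.6593 0.0171 0.0799] yaw 7.9 F [-0.7  0.6  0.5] q6 -0.19 t 2.825
[1,-0.0057,-0.0051,-0.0009,0.072],  # 4
[1,-0.0048,-0.0090,-0.0009,0.020],  # -1
[1,-0.0043,-0.0129,-0.0009,-0.033],  # -6
[1,-0.0042,-0.0168,-0.0009,-0.085],  # -11
[1,-0.0038,-0.0207,-0.0009,-0.172],  # -16
[1,-0.0039,-0.0253,-0.0009,-0.277],  # -22
[1,-0.0044,-0.0300,-0.0009,-0.382],  # -28
[1,-0.0055,-0.0346,-0.0009,-0.487],  # -34
```

```bash
python3 -m inch '[[1,-0.0057,-0.005,-0.001,0.07],[1,-0.005,-0.009,-0.001,0.02],[1,-0.0043,-0.013,-0.001,-0.033],[1,-0.004,-0.017,-0.001,-0.085],[1,-0.004,-0.0207,-0.001,-0.17],[1,-0.004,-0.0253,-0.001,-0.277],[1,-0.0044,-0.03,-0.001,-0.38],[1,-0.0055,-0.0346,-0.001,-0.487]]'
python3 - <<'E'
from h import *; from plant import robot
c,s=wrist(robot,"w2")
rows(robot,[-41,-48,-55,-62,-69,-76,-83,-90],[14]*8)
E
```

```text
t: 3.82
tool_pos: [0.6553, -0.0177, 0.0813]
orientation: [-1.551, 0.277, -0.277]
force: [1.2, 1.5, 0.1]
opening: 0.0005
pos [ 0.6551 -0.0183  0.0812] yaw -20.5 F [1.  1.5 0.1] q6 0.25 t 3.875
[1,-0.0031,-0.0044,-0.0022,-0.113],  # -41
[1,-0.0055,-0.0093,-0.0022,-0.235],  # -48
[1,-0.0085,-0.0138,-0.0022,-0.357],  # -55
[1,-0.0120,-0.0180,-0.0022,-0.479],  # -62
[1,-0.0160,-0.0217,-0.0022,-0.601],  # -69
[1,-0.0204,-0.0249,-0.0022,-0.724],  # -76
[1,-0.0252,-0.0276,-0.0022,-0.846],  # -83
[1,-0.0303,-0.0296,-0.0022,-0.968],  # -90
```

View pics/w2.png

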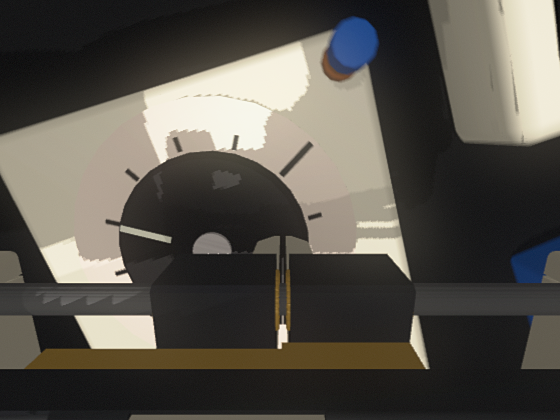

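The fingertips (285,245) are at the stud. The dial is moving: the index is at (120,230) to (170,240) and the long line at (282,173). I keep pushing.

```bash
python3 -m inch '[[1,-0.003,-0.0044,-0.002,-0.113],[1,-0.0055,-0.0093,-0.002,-0.235],[1,-0.0085,-0.0138,-0.002,-0.357],[1,-0.012,-0.018,-0.002,-0.48],[1,-0.016,-0.0217,-0.002,-0.6],[1,-0.0204,-0.025,-0.002,-0.724],[1,-0.0252,-0.0276,-0.002,-0.846],[1,-0.0303,-0.0296,-0.002,-0.968]]'
python3 - <<'E'
from h import *; from plant import robot
c=dict(np.load("w2.npz")); c["color"]=c["color"].astype(np.uint8)
print("w2 index pts",[np.degrees(np.arctan2(*(plane(c,p,.07)[:2]-C)[::-1])) for p in ((120,230),(170,240))],"target",[np.degrees(np.arctan2(*(plane(c,p,.062)[:2]-C)[::-1])) for p in ((282,173),(311,144))])
rows(robot,[-95,-101,-107,-113,-119,-125,-131,-137],[14,15,16,16,17,17,18,18])
E
```

```text
t: 4.88
tool_pos: [0.6262, -0.0484, 0.0813]
orientation: [-1.311, 1.025, -1.032]
force: [2.7, 0.5, -1.7]
opening: 0.0003
w2 index pts [np.float64(146.75420579528944), np.float64(145.8543655006932)] target [np.float64(27.034352344691523), np.float64(26.40671203253977)]
pos [ 0.6262 -0.0484  0.0813] yaw -76.1 F [ 2.7  0.5 -1.7] q6 1.17 t 4.875
[1,-0.0052,-0.0005,-0.0023,-0.085],  # -95
[1,-0.0098,-0.0011,-0.0023,-0.172],  # -101
[1,-0.0144,-0.0012,-0.0023,-0.259],  # -107
[1,-0.0191,-0.0011,-0.0023,-0.364],  # -113
[1,-0.0236,-0.0002,-0.0023,-0.451],  # -119
[1,-0.0281,0.0009,-0.0023,-0.556],  # -125
[1,-0.0323,0.0027,-0.0023,-0.643],  # -131
[1,-0.0364,0.0046,-0.0023,-0.748],  # -137
```

```bash
python3 -m inch '[[1,-0.005,-0.0005,-0.002,-0.085],[1,-0.0098,-0.001,-0.002,-0.17],[1,-0.0144,-0.0012,-0.002,-0.26],[1,-0.019,-0.001,-0.002,-0.364],[1,-0.0236,-0.0002,-0.002,-0.45],[1,-0.028,0.001,-0.002,-0.556],[1,-0.0323,0.0027,-0.002,-0.643],[1,-0.0364,0.0046,-0.002,-0.748]]'
python3 - <<'E'
from h import *; from plant import robot
c,s=wrist(robot,"w3")
rows(robot,[-140,-143,-146,-149,-151,-152,-153],[19,20,20,20,20,20,20])
E
```

```text
t: 5.88
tool_pos: [0.5911, -0.0446, 0.0813]
orientation: [-0.92, 1.565, -1.579]
force: [2.5, -1.6, -0.3]
opening: 0.0003
pos [ 0.5906 -0.0443  0.0812] yaw -119.4 F [ 1.7 -1.  -0.1] q6 1.93 t 5.925
[1,-0.0027,0.0018,-0.0022,-0.028],  # -140
[1,-0.0045,0.0033,-0.0022,-0.063],  # -143
[1,-0.0063,0.0046,-0.0022,-0.115],  # -146
[1,-0.0081,0.0060,-0.0022,-0.167],  # -149
[1,-0.0092,0.0071,-0.0022,-0.202],  # -151
[1,-0.0097,0.0076,-0.0022,-0.220],  # -152
[1,-0.0103,0.0081,-0.0022,-0.237],  # -153
```

View pics/w3.png

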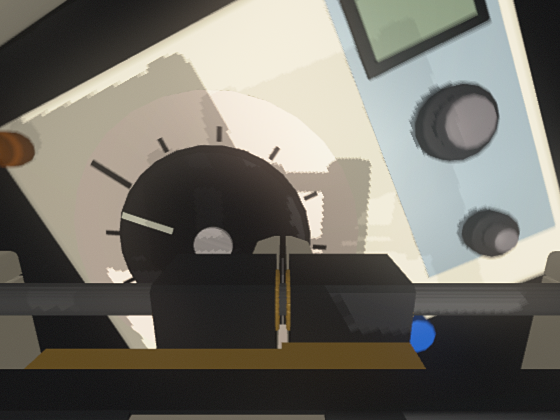

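The index is at (122,216) to (172,232), one step short of the long line at (130,187) to (93,162). The start button top is at (472,122) and stop at (506,239). I do the last stretch slowly.

```bash
python3 -m inch '[[1,-0.0027,0.0018,-0.002,-0.03],[1,-0.0045,0.0033,-0.002,-0.063],[1,-0.0063,0.0046,-0.002,-0.115],[1,-0.0081,0.006,-0.002,-0.167],[1,-0.0087,0.0065,-0.002,-0.18],[1,-0.0087,0.0065,-0.002,-0.18]]'
python3 - <<'E'
from h import *; from plant import robot
ang=lambda c,p,z:np.degrees(np.arctan2(*(plane(c,p,z)[:2]-C)[::-1])).round(2)
c=dict(np.load("w3.npz"));print("w3",[ang(c,p,.07) for p in((122,216),(172,232))],[ang(c,p,.062) for p in((130,187),(93,162))])
D=dict(np.load("side0.npz"));S=dict(np.load("scene0.npz"))
for n,p,a,b in(("start",(472,122),(190,342),(379,413)),("stop",(506,239),(82,250),(222,472))):
    rs=[ray(c,p),ray(S,(215+a[0]/6-.42,195+a[1]/6-.42)),ray(D,(255+b[0]/5-.4,175+b[1]/5-.4))]; print(n,tri(rs).round(4),tri(rs[:2]).round(4))
c,s=wrist(robot,"w4"); print(s["force"].round(1))
g=cv2.cvtColor(c["color"],cv2.COLOR_RGB2GRAY)
v=np.radians(np.arange(0,60,.5))
f=lambda z,r0,r1:np.array([np.mean([g[int(round(q[1])),int(round(q[0]))] for r in np.linspace(r0,r1,14) for q in [proj(c,[C[0]+r*np.cos(t),C[1]+r*np.sin(t),z])]]) for t in v])
a=f(.07,.034,.058);b=-f(.062,.068,.084)
for w in(a,b):
    w=np.clip(w-np.median(w)-.4*np.ptp(w),0,None); print("angle",(w*np.degrees(v)).sum()/w.sum(), np.degrees(v)[w>0][[0,-1]])
rows(robot,[-150,-151,-152,-153,-154,-155],[20]*6)
E
```

```text
t: 6.68
tool_pos: [0.5826, -0.0378, 0.0799]
orientation: [-0.794, 1.689, -1.704]
force: [2.3, -1.5, 2.1]
opening: 0.0003
w3 [np.float64(42.48), np.float64(43.31)] [np.float64(27.01), np.float64(26.17)]
start [ 0.6039 -0.1714  0.0769] [ 0.6036 -0.172   0.0757]
stop [ 0.5286 -0.1664  0.0751] [ 0.5276 -0.1673  0.073 ]
[ 2.3 -1.5  2.1]
angle 27.255763727660497 [24.5 29.5]
angle 26.85222769884991 [25.5 28.5]
pos [ 0.5824 -0.0378  0.0797] yaw -129.6 F [ 3.  -0.1  1.4] q6 2.11 t 6.725
[1,-0.0005,0.0001,-0.0007,-0.006],  # -150
[1,-0.0010,0.0006,-0.0007,-0.024],  # -151
[1,-0.0016,0.0011,-0.0007,-0.041],  # -152
[1,-0.0021,0.0017,-0.0007,-0.059],  # -153
[1,-0.0027,0.0022,-0.0007,-0.076],  # -154
[1,-0.0032,0.0028,-0.0007,-0.093],  # -155
```

View pics/w4.png

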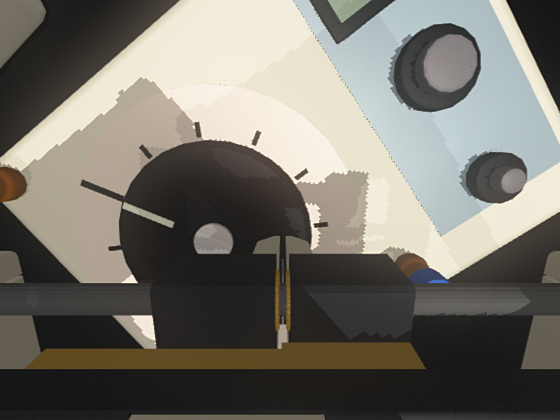

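Index is at 27.26° and the long line at 26.85°, a 0.4 mm gap at the rim. The picture shows them in line at (80,181) to (173,227). I back off from the stud, lift and recheck from above.

```bash
python3 -m inch '[[1,0.004,-0.0033,0.001,0],[1,0.0115,-0.0095,0.002,0],[1,0.016,-0.013,0.01,0],[1,0.016,-0.013,0.05,0.1],[1,0.016,-0.04,0.09,0.28],[1,0.019,-0.08,0.09,0.46],[1,0.0215,-0.12,0.09,0.6],[1,0.0215,-0.1335,0.09,0.69]]'
python3 -m inch '[[1,0,0,0,0],[1,0,0,0,0]]'
python3 - <<'E'
from h import *; from plant import robot
c,s=wrist(robot,"w5")
R=cv2.Rodrigues(s["orientation"])[0]; print(s["tool_pos"],np.degrees(np.arctan2(R[1,0],R[0,0])),s["force"].round(1),s["t"])
print("start - tcp",(np.array([.6038,-.1716])-s["tool_pos"][:2]).round(4), "start px",proj(c,[.6038,-.1716,.0765]),"index px",proj(c,[C[0]+.062*np.cos(.471),C[1]+.062*np.sin(.471),.07]))
for n in("scene","side"):
    k=robot.read_camera(n); np.savez(f"{n}1.npz",**k); cv2.imwrite(f"pics/{n}1.png",k["color"][:,:,::-1])
b=cv2.resize(k["color"][175:290,255:385,::-1],None,fx=4,fy=4,interpolation=cv2.INTER_CUBIC)
cv2.imwrite("pics/v5.png",b)
E
```

```text
t: 7.72
tool_pos: [0.604, -0.1741, 0.1703]
orientation: [-1.203, 1.203, -1.214]
force: [-0.5, 0.4, -0.3]
opening: 0.0004
t: 7.98
tool_pos: [0.6041, -0.1738, 0.1705]
orientation: [-1.202, 1.204, -1.215]
force: [0.9, 0.5, 0.2]
opening: 0.0006
[ 0.6041257  -0.17379606  0.17046607] -90.12695001378415 [0.9 0.5 0.2] 7.975
start - tcp [-0.0003  0.0022] start px [280.80140063 210.38410574] index px [ 59.06677064 140.45790773]
```

View pics/v5.png

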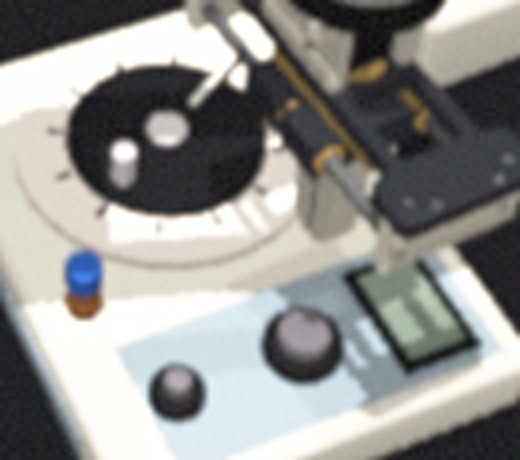

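The side view shows the index pointing up right at (235,75), partly behind the gripper. The stud is at lower left, and vial_b is standing at its place. I check the angle in the free wrist view before pressing.

```bash
cat >> h.py <<'E'
def ang2(c):
    g=cv2.cvtColor(c["color"],cv2.COLOR_RGB2GRAY); v=np.radians(np.arange(2,52,.5)); out=[]
    for z,r0,r1,sg in((.07,.034,.058,1),(.062,.068,.084,-1)):
        U=np.array([[proj(c,[C[0]+r*np.cos(t),C[1]+r*np.sin(t),z]) for r in np.linspace(r0,r1,14)] for t in v],np.float32)
        w=sg*cv2.remap(g,U[...,0],U[...,1],cv2.INTER_LINEAR).mean(1).astype(float)
        w=np.clip(w-np.median(w)-.4*np.ptp(w),0,None); out+=[((w*np.degrees(v)).sum()/w.sum()).round(2),np.degrees(v)[w>0][[0,-1]]]
    return out
E
python3 - <<'E'
from h import *
for n in("w4","w5"): print(n,ang2(dict(np.load(n+".npz"))))
E
python3 -m inch '[[1,0,0.002,-0.03,0],[1,0,0.002,-0.06,0],[1,0,0.002,-0.078,0],[1,0,0.002,-0.085,0],[1,0,0.002,-0.085,0]]'
```

```text
w4 [np.float64(27.26), array([24.5, 30. ]), np.float64(26.87), array([25.5, 28.5])]
w5 [np.float64(27.37), array([24.5, 30. ]), np.float64(26.83), array([25.5, 28. ])]
t: 8.75
tool_pos: [0.6043, -0.1711, 0.0856]
orientation: [-1.203, 1.202, -1.214]
force: [-0.9, -0.9, -0.3]
opening: 0.0007
```

Released, the dial still reads 27.37° against 26.83°, about 0.6 mm at the rim. Now I press in small steps.

```bash
python3 -m inch '[[1,0,0.0,-0.004,0],[1,0,0,-0.008,0],[1,0,0,-0.011,0],[1,0,0,-0.011,0],[1,0,0,-0.011,0]]'
```

```text
t: 9.38
tool_pos: [0.6047, -0.1713, 0.0751]
orientation: [-1.202, 1.202, -1.215]
force: [0.6, -1.1, 2.8]
opening: 0.0004
```

```bash
python3 -m inch '[[1,0,0,-0.002,0],[1,0,0,-0.004,0],[1,0,0,-0.0045,0],[1,0,0,-0.0045,0]]'; python3 -m inch '[[1,0,0,-0.0015,0],[1,0,0,-0.002,0],[1,0,0,-0.002,0]]'
```

```text
t: 9.88
tool_pos: [0.6047, -0.1713, 0.0713]
orientation: [-1.202, 1.201, -1.215]
force: [-2.7, 0.1, 8.6]
opening: 0.0004
t: 10.25
tool_pos: [0.6048, -0.1713, 0.0711]
orientation: [-1.202, 1.201, -1.215]
force: [-8.4, 2.0, 17.9]
opening: 0.0005
```

The force rises to 18 N with the tool stopped at z 0.071, about 6 mm below first contact, so the button is fully down. I let go, lift clear and check.

```bash
python3 -m inch '[[1,0,0,0.005,0],[1,0,0,0.015,0],[1,0,0,0.04,0],[1,0,0,0.07,0],[1,0,-0.0,0.1,0],[1,0,-0.0,0.1,0],[1,0,0,0.1,0]]'
python3 - <<'E'
from h import *; from plant import robot
c,s=wrist(robot,"w6"); print(ang2(c),s["tool_pos"].round(4),s["force"].round(1),s["t"])
for n in("scene","side"):
    k=robot.read_camera(n); o=np.load(f"{n}0.npz"); hs=[cv2.inRange(cv2.cvtColor(i,cv2.COLOR_RGB2HSV),(105,140,60),(125,255,255)) for i in(o["color"],k["color"])]
    for m in hs: print(n,[(st[4],ce.round(1).tolist()) for st,ce in zip(*cv2.connectedComponentsWithStats(m)[2:]) if 15<st[4]<150])
    cv2.imwrite(f"pics/{n}2.png",k["color"][:,:,::-1])
a=cv2.imread("pics/scene2.png")[100:340,130:400]; cv2.imwrite("pics/v6.png",cv2.resize(a,None,fx=2.5,fy=2.5,interpolation=cv2.INTER_CUBIC))
E
```

```text
t: 11.12
tool_pos: [0.6043, -0.1711, 0.1699]
orientation: [-1.203, 1.202, -1.214]
force: [-0.1, -0.1, 0.4]
opening: 0.0004
[np.float64(27.21), array([24.5, 30. ]), np.float64(26.82), array([25.5, 28. ])] [ 0.6043 -0.1711  0.1699] [-0.1 -0.1  0.4] 11.125
scene [(np.int32(88), [424.5, 42.1]), (np.int32(42), [241.1, 212.3]), (np.int32(51), [333.0, 216.1]), (np.int32(125), [190.7, 302.8])]
scene [(np.int32(83), [424.5, 42.1]), (np.int32(49), [332.9, 216.1]), (np.int32(125), [190.7, 302.8])]
side [(np.int32(85), [319.2, 166.3]), (np.int32(62), [275.5, 242.8])]
side [(np.int32(64), [275.5, 242.9])]
```

View pics/v6.png

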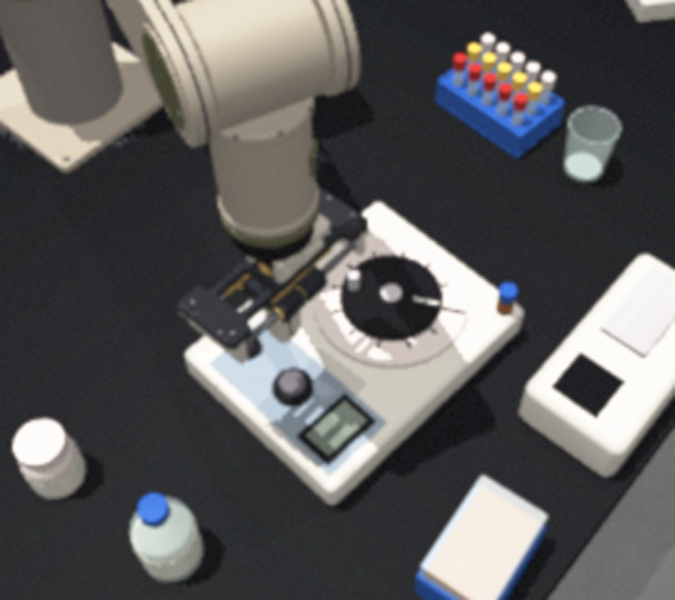

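Scene: the white index continues the long line at (415,298) to (465,312). The start button is up at (291,383), the vials are in place, and the tool is clear at z 0.17.

```bash
python3 -c "
from plant import robot; print(robot.close_job())"
```

```text
the job is handed in; nothing more can be done
None
```

I set the dial to the long line, pressed the start button all the way down and let go. The job was handed in at about 11 s of the 54 s allowed. With the closed fingertips I pushed the stud about 146° clockwise, at forces of 3 N or less in the readings.

- **Dial:** after the press, the last wrist picture puts the index at 27.2° and the long line at 26.8°. That is about 0.4 mm at the rim, against the 4 mm allowed. The two readings before the press gave 0.4 and 0.6 mm.
- **Start button:** the tool hit a hard stop at z = 0.071 m with 18 N. That is about 6 mm below the button top, which I measured at 0.0765 m, so I take it as fully pressed. I had no direct reading of the button's travel. The button was up again in the last picture.
- **Stop button and ware:** the stop button was never approached. Compared with the first pictures, both blue vial caps had moved by no more than 0.1 pixel. Each was visible in only one of the two cameras, because the arm hid the other. I checked the rack, beaker, jar and bottle only by eye in the last scene picture, apart from a blue spot at the bottle cap's position that was unchanged.
- **At hand-in:** the tool was clear at z = 0.17 m, and its force reading was near zero.

No check failed. The camera measurements of a point differed by up to about 6 mm in the first pair of views, and by about 1 mm once the wrist view was added.

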